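# Pull the test card from the weak bag clip

### The job

Two bag clips are being compared by how hard they hold a test card; the narrow clip is the weak one. Pull the card straight up out of the narrow clip until it is clear of the jaws, then stand it upright in the empty bay of the dark wooden card file, down on the bay's floor, and let go. Leave the card in the wide clip alone.

Things in the scene. Friction and masses are not known exactly. Their poses are not given: they have to be found in the camera images.
- narrow_clip: weak spring clip, black jaws 30 mm wide facing up, fixed on a wooden foot 72 x 52 mm. Origin: middle of the foot's underside; z up, y along the jaws, x square to the card. Jaw tops 62 mm above the worktop; the card sits 22 mm deep, its lower edge 40 mm above the worktop. Lets go at a steady upward pull of about 2 to 5 N. The strong clip looks alike but its jaws are 80 mm wide.
- narrow_card: the card upright in the narrow clip: white, 50 mm wide, 4 mm thick, 100 mm tall; at its top a light wooden grip strip 44 mm wide, 12 mm thick, 24 mm tall, its middle 88 mm above the card's lower edge. Origin: middle of the lower edge; z up the card, y along its width, x square to its face (pinch the strip along x). About 40 g.
- wide_card: the card in the wide (80 mm) clip, to be left alone: the same as narrow_card in size, origin and axes. Its top stands 140 mm above the worktop: carry over or round it. That clip holds about twice as hard.
- empty_bay (a point): floor centre of the empty bay of the fixed dark wooden card file (38 x 184 mm, 54 mm tall). Two open-topped bays lie end to end along y, each 80 mm long (y), 22 mm wide (x), 48 mm deep, floor 6 mm above the worktop; the other, 88 mm away toward -y, holds a like card. z up, y along the bay (the card's width goes along it), x across.
There are look-alikes about, which are no part of the job. What is shaped like the narrow_card but turquoise is not meant. There is more than one size of the part that bears empty_bay; the job needs the largest.

How it is judged:
By the outcome, as a careful person would: the job done as asked, in the order asked, and still so for the second after the job is handed in, with the robot touching nothing.
It also fails if it takes over 40 s, if anything falls off the work surface, if the arm or the gripper's body presses on something with over 40 N, if the wrist force passes 120 N, or if a joint passes its speed limit or range.

### The arm

A 6-joint arm with a two-finger parallel gripper is mounted at the origin on a cart in front of the work surface, level with it; the furniture and walls round the work are solid. World frame = base frame: x ahead of the robot, y to its left, z up, the work surface at z = 0. Lengths are in m, angles in degrees, forces in N, time in s.
With the tool pointing down it reaches from about 0.25 to 0.725 m from the base axis. Payload 9.7 kg.
Tool frame: the origin (TCP) lies on the centre line of the jaws, within the pads' length; the fingertips stand bot.nose_length ahead of it and the grasp point (between the pads) lies 11 mm behind it (bot.nose_length is the distance from the TCP to the fingertips, in m); z points along the fingers, y is the line along which they close (so a half turn about z gives the same grasp; the last joint's range is limited). The gripper opens to 85 mm and grips with 20 to 120 N. Pads are 22 mm wide; open, the fingers measure 114 mm over their backs; the gripper's body (76 mm by 85 mm) begins 54 mm behind the grasp point. The pads swing forward as they close: fully open they stand 13 mm farther back than shut.
Start: joints at [-74.141, 4.979, 10.078, 95.1, 0, 90], TCP at [0.15, -0.529, 0.239] pointing down, gripper open.
Joint ranges: [-179.16, 179.16], [-48.56, 103.87], [-65.8, 70.77], [-126.05, 130.52], [-82.76, 87.17], [-180, 180]. Speed limits (degrees/s): [127.2, 127.2, 147.25, 180, 180, 180].

### API

Orientations are given as [roll, pitch, yaw] about the fixed x, y, z axes, in that order (R = Rz(yaw) Ry(pitch) Rx(roll)).
In Python, from workcell import bot gives the robot as it stands. The module is installed in compiled form; this text tells all that it offers.
- The arm moves only by the shell command python3 -m inch 'ROWS' [OPENING] [FORCE]. ROWS is JSON, a list of rows, each a list of 4 numbers: the shift along the world's x, y, z in cm, then the turn about the world's z in degrees. A call has exactly 8 rows; each row is the pose to reach, as a shift and turn from the pose commanded when the call began; what a row does not reach only later rows make up. A row lasts 1/8 s, in which the tool goes at most 62.5 mm and 10.7 degrees, less where a joint would pass 70% of its speed; a pose out of reach is approached as far as the arm can. A call with a gripper value outside its range is refused whole. OPENING is the finger opening in cm, from 0 to 8.54, set as the call begins (- or left out, the last holds). The fingers move at their own pace and stop on an object; FORCE is the grip in N (left out, the last holds). Time passes only in rows, so rows that repeat a pose let the fingers close, or fill a call up. It gives the time, the measured TCP pose, the force, the opening and the grip force at its end, in the units of the state.
- bot.get_obs(): the state, without advancing time (a new reading comes with each control period).
- bot.camera(name): name is "scene" or "top" or "wrist"; returns a dict with "img" (384x512x3 uint8, red, green, blue), "fovy" (degrees; the focal length in pixels is half the picture's height over the tangent of half this angle, whatever the lens; pixels are square), "cx", "cy" (the principal point, pixels), "R" (3x3) and "t" (3): a world point X has camera coordinates R X + t; the wrist camera has in their place "mount" (4x4, takes a point from camera to tool coordinates, whose origin is the TCP and whose axes are the flange's). Camera axes: x right, y down, z forward; pixel columns grow to the right and rows downward; lengths in m; the calibration is good to about 2 mm. A picture is of the moment at which its call begins: read the wrist's pose just before it. There is no depth.
- bot.job_done(): hands the job in; it is judged then, once.
Trained networks look in a picture, given as the dict that the camera call returned (one of the last four; its "shot" number tells which), for a name from the list of things; names that differ only in an ending like _2 or _b are one class to them, and where a whole thing is asked for, a point or a joint stands for the part that bears it (a point fixed in the world has none). Each returns a list of dicts, best first, with "score" (0 to 1); they miss things now and then, are a little off and sometimes report something else, mostly with a low value. They report only what shows in the picture. A call takes as long as a camera call. They do not tell look-alikes from the thing itself.
- bot.find_in(thing, picture): "point" ([column, row] in pixels, amid what is visible of it).
- bot.landmark_of(thing, picture): "point" ([column, row] in pixels: a listed point, or the origin of a listed thing).
The state is a dict: "time": time; "q": joint angles; "qd": joint speeds; "joint_efforts": joint torques, N m; "ee_pos": TCP position; "tcp_rot": TCP orientation; "wrist_force": force on the tool from outside, world axes, zero at the start; "torque": the same for the moment, N m; "opening": finger opening in m; "grasp_force": force on a finger pad.
Only numpy, scipy, OpenCV 4.12 (cv2) and the standard library are available. Lean on these libraries where they do the work, as an engineer would, in place of code of your own. Each camera call takes 0.05 s, during which the arm holds its last target. There are 200 camera calls.

## Working session

There is one attempt and no reset: what is moved stays moved. The work goes in short steps, Python scripts to look and compute and a shell command to move; the robot and the scene stay as the last step left them, time stands still between calls to the robot, and variables do not carry over. Pictures are saved under pics/ and viewed, at most 10 in all, crops included, and the job is handed in when it is done.

```bash
mkdir -p pics
cat > h.py <<'E'
import numpy as np,cv2
from workcell import bot
def K(c):
    f=c["img"].shape[0]/2/np.tan(np.radians(c["fovy"])/2); return f,c["cx"],c["cy"]
def plane(c,p,z):
    f,cx,cy=K(c);R=np.array(c["R"]);t=np.array(c["t"])
    d=R.T@np.array([(p[0]-cx)/f,(p[1]-cy)/f,1]);o=-R.T@t
    return o+d*(z-o[2])/d[2]
def proj(c,X):
    f,cx,cy=K(c);v=np.array(c["R"])@np.array(X)+np.array(c["t"]);return np.array([cx+f*v[0]/v[2],cy+f*v[1]/v[2]])
def tri(cs,ps):
    A=[];b=[]
    for c,p in zip(cs,ps):
        f,cx,cy=K(c);R=np.array(c["R"]);t=np.array(c["t"])
        for r,k in ((0,(p[0]-cx)/f),(1,(p[1]-cy)/f)):
            A.append(R[r]-k*R[2]);b.append(k*t[2]-t[r])
    return np.linalg.lstsq(np.array(A),np.array(b),rcond=None)[0]
def save(c,n): cv2.imwrite("pics/"+n,c["img"][:,:,::-1])
E
python3 - <<'E'
from h import *
print(bot.get_obs(),bot.nose_length)
a=bot.camera("scene");b=bot.camera("top")
cv2.imwrite("pics/a.png",np.hstack([a["img"],b["img"]])[:,:,::-1][:, :])
save(a,"scene.png");save(b,"top.png")
for n,zz in (("narrow_clip",0),("narrow_card",.04),("wide_card",.04),("empty_bay",.006)):
    for nm,c in (("s",a),("t",b)):
        for d in bot.landmark_of(n,c)[:6]: print(n,nm,np.round(d["point"]),round(d["score"],2),plane(c,d["point"],zz).round(3))
E
```

```text
{'time': 0.0, 'q': array([-7.41403074e+01,  5.01099713e+00,  1.00323616e+01,  9.50981371e+01,
        5.56125639e-04,  8.99989149e+01]), 'qd': array([-0.04140849,  0.07942756,  0.05524513,  0.0578949 , -0.04576935,
        0.08351826]), 'joint_efforts': array([-2.72616882e-03, -5.20387852e+01,  4.64802718e+01,  1.63236010e-02,
       -1.82958775e-04, -2.33030806e-05]), 'ee_pos': array([ 0.15024764, -0.52885038,  0.2385653 ]), 'tcp_rot': array([-1.79923227e+02, -5.57579087e-04,  1.58607769e+01]), 'wrist_force': array([0.20377721, 0.48371949, 0.32343167]), 'torque': array([ 0.01867545, -0.0290325 , -0.07261217]), 'grasp_force': 0.0, 'opening': 0.08537107404597961} 0.008
narrow_clip s [297. 217.] 0.85 [ 0.444 -0.02   0.   ]
narrow_clip t [284. 171.] 0.73 [ 0.443 -0.021  0.   ]
narrow_card s [280. 206.] 0.65 [0.401 0.014 0.04 ]
narrow_card s [315. 231.] 0.63 [ 0.374 -0.16   0.04 ]
narrow_card t [284. 168.] 0.62 [ 0.445 -0.016  0.04 ]
narrow_card t [305. 169.] 0.61 [ 0.44  -0.092  0.04 ]
narrow_card t [255. 166.] 0.39 [0.458 0.086 0.04 ]
wide_card s [365. 237.] 0.5 [ 0.457 -0.265  0.04 ]
wide_card t [354. 168.] 0.58 [ 0.44  -0.263  0.04 ]
empty_bay s [224. 186.] 0.65 [0.39  0.308 0.006]
empty_bay t [192. 183.] 0.93 [0.406 0.311 0.006]
empty_bay t [142. 192.] 0.84 [0.377 0.492 0.006]
empty_bay t [182. 226.] 0.81 [0.255 0.349 0.006]
```

View pics/scene.png

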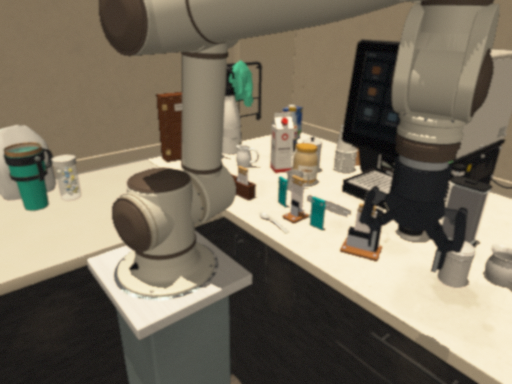

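View pics/top.png

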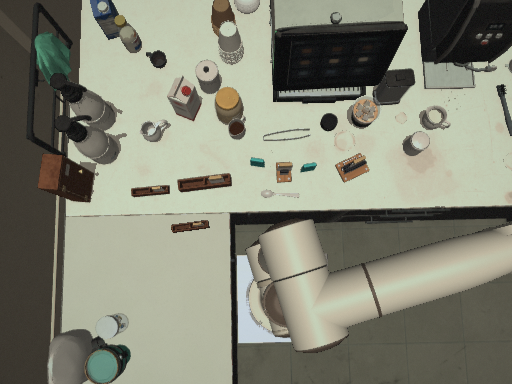

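Scene: the narrow clip with its white card is at scene (297,205) / top (284,171). Turquoise look-alike cards stand at top (257,161) and (308,167). The wide clip is at top (352,167). Card files are at top (205,182), the longest, and at (150,190) and (190,226). My choice is the narrow clip at (284,171) and the file at (205,182). I'll check both in one crop.

Run:
```python
from h import *
a=bot.camera("scene");b=bot.camera("top")
f=lambda i:cv2.resize(i,None,fx=5,fy=5,interpolation=cv2.INTER_CUBIC)
A=f(b["img"][150:200,170:325]);B=f(a["img"][150:240,225:355])[:, :650]
cv2.imwrite("pics/crop1.png",np.vstack([A,np.pad(cv2.resize(B,(465,322)),((0,0),(0,A.shape[1]-465),(0,0)))])[:,:,::-1])
```

```text
(no output)
```

View pics/crop1.png

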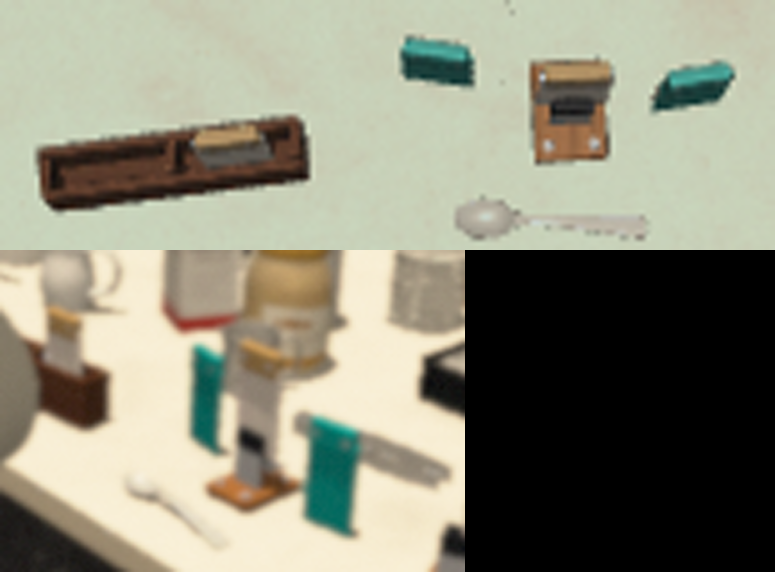

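Crop: the white card with the light strip stands in the narrow clip between the two turquoise cards. The long file's empty bay is on the left (+y), and its right bay holds a card. I'm moving to a viewing height near the clip.

```bash
python3 -m inch '[[3.5,6,1,9],[7,12,2,18],[10.5,18,3,27],[14,24,4,36],[17.5,30,5,45],[20.5,36,6,54],[23,42,6,63],[25,46,6,72]]'
python3 - <<'E'
from h import *
o=bot.get_obs();c=bot.camera("wrist");print(o["ee_pos"],o["tcp_rot"],c["mount"],c["fovy"],c["cx"],c["cy"]);save(c,"w1.png")
for n in ("narrow_card","narrow_clip"):print(n,bot.landmark_of(n,c)[:4],bot.find_in(n,c)[:4])
E
```

```text
time: 1.6
ee_pos: [0.3887, -0.0923, 0.299]
tcp_rot: [179.9, 0.0, 88.1]
wrist_force: [0.5, -1.9, -0.1]
opening: 0.0853
grasp_force: 0.0
[ 0.3887273  -0.09232742  0.29900927] [1.79918727e+02 2.16830796e-02 8.81445455e+01] [[ 1.17748279e-03 -9.48040887e-01 -3.18146333e-01  8.14977833e-02]
 [ 9.99999198e-01  1.26475370e-03 -6.77561820e-05 -5.90958380e-04]
 [ 4.66612384e-04 -3.18145998e-01  9.48041616e-01 -1.35815554e-01]
 [ 0.00000000e+00  0.00000000e+00  0.00000000e+00  1.00000000e+00]] 62.876419500425506 249.62132293317612 190.72098251772394
narrow_card [{'point': [290.5, 154.1], 'score': 0.84}, {'point': [308.2, 9.8], 'score': 0.79}, {'point': [290.6, 87.5], 'score': 0.77}] [{'point': [299.6, 161.7], 'score': 0.74}, {'point': [314.6, 8.5], 'score': 0.7}, {'point': [301.7, 87.4], 'score': 0.57}]
narrow_clip [{'point': [284.0, 91.0], 'score': 0.94}] [{'point': [276.8, 90.7], 'score': 0.92}]
```

View pics/w1.png

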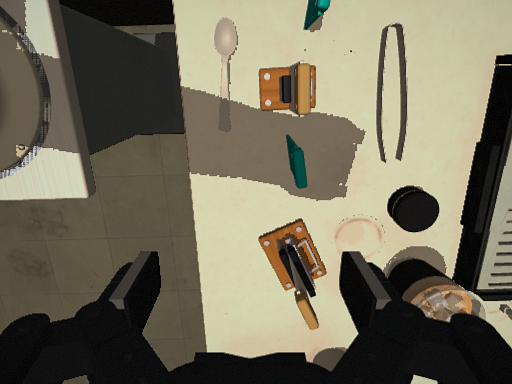

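Wrist view: narrow clip with the strip at (303,88), turquoise cards at (297,160) and (317,8), wide clip at (298,275). I'll measure the strip's pose and the file.

```bash
cat >> h.py <<'E'
from scipy.spatial.transform import Rotation as Ro
def wrist():
    o=bot.get_obs();c=bot.camera("wrist");M=np.array(c["mount"])
    T=np.eye(4);T[:3,:3]=Ro.from_euler("xyz",o["tcp_rot"],degrees=True).as_matrix();T[:3,3]=o["ee_pos"]
    W=np.linalg.inv(T@M);c["R"]=W[:3,:3];c["t"]=W[:3,3];return o,c
def strip(c,roi,z):
    x0,y0,x1,y1=roi;h=cv2.cvtColor(c["img"],cv2.COLOR_RGB2HSV).astype(int)
    m=((h[...,0]>13)&(h[...,0]<22)&(h[...,1]>70)&(h[...,2]>140)).astype(np.uint8)
    k=np.zeros_like(m);k[y0:y1,x0:x1]=m[y0:y1,x0:x1]
    n,l,s,ce=cv2.connectedComponentsWithStats(k);i=1+np.argmax(s[1:,4]);print("comp",s[i],h[88,303])
    p=np.argwhere(l==i)[:,::-1]
    w=np.array([plane(c,q,z)[:2] for q in p]);r=cv2.minAreaRect((w*1000).astype(np.float32));return r
E
python3 - <<'E'
from h import *
o,c=wrist();a=bot.camera("top");s=bot.camera("scene")
for z in (.14,):print(strip(c,(285,50,330,125),z))
d=bot.landmark_of("narrow_clip",c)[0]["point"];print(plane(c,d,0))
for z in (0.0,): print("foot",[plane(c,p,z).round(4) for p in ((258,68),(316,64),(316,111),(259,112))])
# file corners from top crop, z=.054
P=[(170+x/5,150+y/5) for x,y in ((38,150),(300,117),(307,178),(60,210))]
w=np.array([plane(a,p,.054) for p in P]);print(w.round(4))
h=cv2.cvtColor(a["img"],cv2.COLOR_RGB2HSV)
for th in ("file rgb",): print(a["img"][185,182],a["img"][176,215])
for n in ("empty_bay",):
  for nm,q in (("t",a),("s",s)):
    print(nm,[(d["point"],round(d["score"],2),plane(q,d["point"],.006).round(3)) for d in bot.landmark_of(n,q)])
E
```

```text
comp [299  61  17  51 634] [ 17 152 193]
((441.4693298339844, -15.369848251342773), (14.339194297790527, 42.464359283447266), 0.8218641877174377)
[ 0.43580245 -0.01803992  0.        ]
foot [array([0.4019, 0.0081, 0.    ]), array([0.4765, 0.0102, 0.    ]), array([ 0.4784, -0.0486,  0.    ]), array([ 0.4018, -0.0472,  0.    ])]
[[0.4101 0.3549 0.054 ]
 [0.4287 0.172  0.054 ]
 [0.3855 0.1679 0.054 ]
 [0.3674 0.3396 0.054 ]]
[56 36 26] [177 144 100]
t [([142.1, 190.9], 0.86, array([0.383, 0.49 , 0.006])), ([183.0, 225.7], 0.85, array([0.255, 0.344, 0.006])), ([193.0, 182.7], 0.76, array([0.408, 0.308, 0.006]))]
s [([225.4, 188.9], 0.89, array([0.382, 0.285, 0.006])), ([197.6, 170.4], 0.55, array([0.398, 0.502, 0.006]))]
```

Run:
```python
from h import *
o,c=wrist();print(o["time"],o["ee_pos"],o["tcp_rot"])
print(strip(c,(285,50,330,125),.14))
```

```text
2.15 [ 0.38788846 -0.09526221  0.29847344] [1.79996320e+02 9.60237731e-04 8.77082090e+01]
comp [299  59  17  51 621] [ 17 154 191]
((441.4107971191406, -15.093774795532227), (14.312538146972656, 42.53104782104492), 0.6390782594680786)
```

```bash
python3 -m inch '[[1.4,2,-1,1],[2.7,4,-2,2],[4,6,-4,3],[5.4,8,-6,3],[5.4,8,-8,3],[5.4,8,-9,3],[5.4,8,-9,3],[5.4,8,-9,3]]' 5 40
python3 - <<'E'
from h import *
o,c=wrist();print(o["time"],o["ee_pos"],o["tcp_rot"]);save(c,"w2.png")
print(strip(c,(150,60,400,383),.14))
E
```

```text
time: 3.2
ee_pos: [0.4424, -0.0146, 0.2093]
tcp_rot: [179.9, 0.0, 90.8]
wrist_force: [-0.5, -0.6, 0.1]
opening: 0.0502
grasp_force: 0.0
3.2 [ 0.44237552 -0.01461089  0.20933475] [1.79932641e+02 3.25715093e-03 9.08134879e+01]
comp [253 310  31  42 160] [ 27  47 194]
((458.2815246582031, -122.61306762695312), (8.567818641662598, 46.636505126953125), 26.121166229248047)
```

View pics/w2.png

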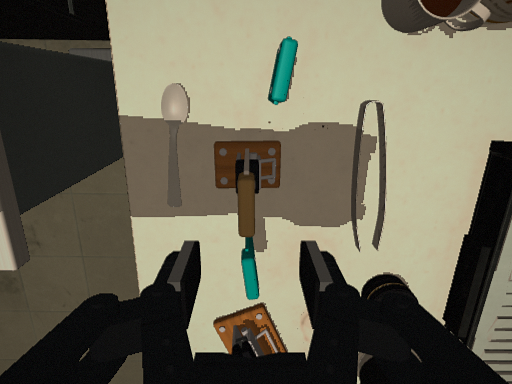

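The strip at (247,205) is centred between the fingers, so I'm descending and gripping.

```bash
python3 - <<'E'
from h import *
o,c=wrist()
print([plane(c,p,.14).round(4) for p in ((239,173),(255,173),(255,236),(239,236))])
E
python3 -m inch '[[0,0,-2,0],[-0.05,0,-4,0],[-0.05,0,-6,0],[-0.05,0,-7.5,0],[-0.05,0,-8.5,0],[-0.05,0,-9.2,0],[-0.05,0,-9.2,0],[-0.05,0,-9.2,0]]'
```

```text
[array([0.4344, 0.0106, 0.14  ]), array([0.4452, 0.0108, 0.14  ]), array([ 0.4462, -0.0364,  0.14  ]), array([ 0.4346, -0.0366,  0.14  ])]
time: 4.3
ee_pos: [0.442, -0.0142, 0.117]
tcp_rot: [180.0, 0.0, 90.9]
wrist_force: [-0.2, 0.2, 0.4]
opening: 0.0501
grasp_force: 0.0
```

```bash
python3 -m inch '[[-0.1,0,0,0],[-0.1,0,0,0],[-0.1,0,0,0],[-0.1,0,0,0],[-0.1,0,0,0],[-0.1,0,0,0],[-0.1,0,0,0],[-0.1,0,0,0]]' 0 40
```

```text
time: 5.3
ee_pos: [0.4406, -0.0142, 0.1167]
tcp_rot: [-180.0, 0.0, 90.9]
wrist_force: [-3.8, 0.5, 5.5]
opening: 0.0113
grasp_force: 41.8
```

```bash
python3 -m inch '[[-0.05,0,0.4,0],[-0.05,0,0.8,0],[-0.05,0,1.3,0],[-0.05,0,1.8,0],[-0.05,0,2.4,0],[-0.05,0,3,0],[-0.05,0,4,0],[-0.05,0,5,0]]'; python3 -m inch '[[0,0,2,0],[0,0,4,0],[0,0,6,0],[0,0,8,0],[0,0,10,0],[0,0,11,0],[0,0,11,0],[0,0,11,0]]';  python3 - <<'E'
from h import *
c=bot.camera("scene");i=c["img"][100:260,190:400]
o,w=wrist();print(o["ee_pos"]);t=bot.camera("top")["img"][140:240,160:330]
A=cv2.resize(i,(400,305));B=w["img"][:305,56:456]
cv2.imwrite("pics/lift.png",np.hstack([A,B])[:,:,::-1])
E
```

```text
time: 6.3
ee_pos: [0.4403, -0.0142, 0.1674]
tcp_rot: [180.0, 0.0, 90.9]
wrist_force: [0.2, -0.1, -1.5]
opening: 0.0111
grasp_force: 40.7
time: 7.3
ee_pos: [0.4401, -0.0142, 0.2758]
tcp_rot: [-179.9, -0.0, 90.9]
wrist_force: [0.2, -0.7, -1.0]
opening: 0.0114
grasp_force: 40.8
[ 0.44000575 -0.01424783  0.27568662]
```

View pics/lift.png

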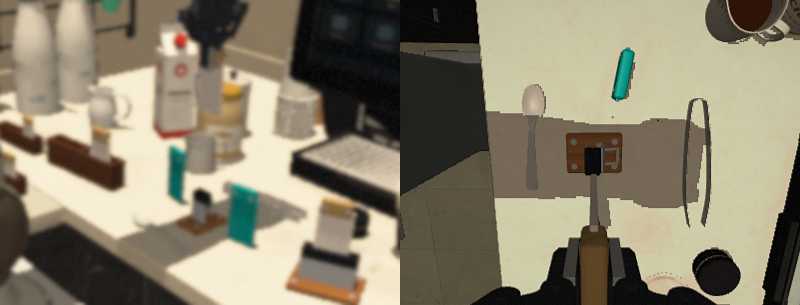

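The card is out, hanging vertical in the gripper, and the clip is empty. I'm moving to where the wrist camera looks down into the file.

```bash
python3 -m inch '[[0,2,0,0],[-0.5,5,0,1],[-1.5,9,0,2],[-2.5,13,0,4],[-3.5,17,0,6],[-4,20,0,6],[-4,21.5,0,6],[-4,21.5,0,6]]'
python3 - <<'E'
from h import *
o,c=wrist();print(o["time"],o["ee_pos"],o["tcp_rot"]);cv2.imwrite("pics/w3.png",c["img"][:,:,::-1])
print([(d["point"],d["score"],plane(c,d["point"],.006).round(4)) for d in bot.landmark_of("empty_bay",c)])
E
```

```text
time: 8.45
ee_pos: [0.4002, 0.2011, 0.2761]
tcp_rot: [-180.0, 0.0, 96.9]
wrist_force: [0.5, -0.7, -0.9]
opening: 0.0113
grasp_force: 40.7
8.45 [0.4002384  0.2010789  0.27606966] [-1.79962887e+02  2.19495731e-02  9.69348591e+01]
[([258.7, 62.4], 0.86, array([0.397 , 0.3091, 0.006 ])), ([133.4, 8.2], 0.66, array([0.2476, 0.3485, 0.006 ]))]
```

View pics/w3.png

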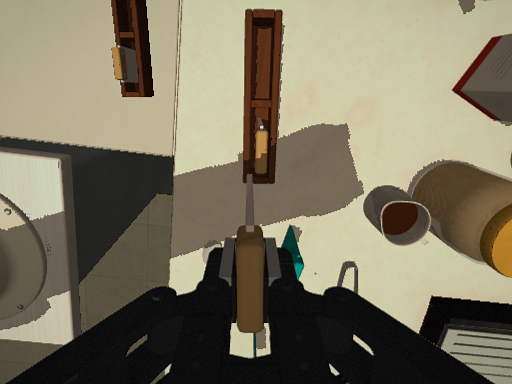

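The file shows at (262,95). The empty bay's opening spans about (250-272, 22-98), and the held strip is at (250,275). I'll compute the rim geometry.

Run:
```python
from h import *
o,c=wrist()
g=c["img"].astype(int)
dark=((g[...,0]<130)&(g[...,0]-g[...,2]>20)&(g[...,0]>1.5*g[...,2])).astype(np.uint8)
m=np.zeros_like(dark);m[0:185,235:295]=dark[0:185,235:295]
n,l,s,_=cv2.connectedComponentsWithStats(m);i=1+np.argmax(s[1:,4]);p=np.argwhere(l==i)[:,::-1].astype(float);print(s[i])
w=np.array([plane(c,q,.054)[:2]*1000 for q in p]).astype(np.float32);r=cv2.minAreaRect(w);print(r,cv2.boxPoints(r))
for q in ((246,10),(283,9),(274,183),(243,181)):print(plane(c,q,.054).round(4))
i=cv2.resize(c["img"][0:190,220:310],None,fx=3,fy=3,interpolation=cv2.INTER_CUBIC)
cv2.imwrite("pics/file.png",i[:,:,::-1])
```

```text
[ 243    8   39  175 5298]
((403.8456726074219, 264.7972106933594), (37.62938690185547, 183.2984619140625), 5.876664638519287) [[375.74612 354.0384 ]
 [394.51358 171.70325]
 [431.94522 175.55603]
 [413.17776 357.89117]]
[0.3775 0.3519 0.054 ]
[0.4144 0.3573 0.054 ]
[0.4319 0.1748 0.054 ]
[0.3949 0.1728 0.054 ]
```

View pics/file.png

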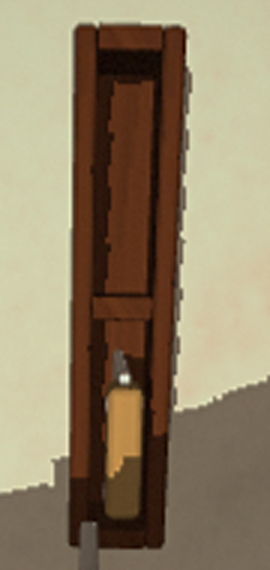

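```bash
python3 -m inch '[[0,2.5,0,0],[0,5.5,0,-1],[-0.1,8.5,0,-1],[-0.1,10.6,-1,-1],[-0.1,10.6,-4,-1],[-0.1,10.6,-8,-1],[-0.1,10.6,-12,-1],[-0.1,10.6,-12,-1]]'
python3 - <<'E'
from h import *
o,w=wrist();s=bot.camera("scene");print(o["time"],o["ee_pos"],o["tcp_rot"])
A=cv2.resize(s["img"][110:210,180:290],(400,364));B=w["img"][:364,56:456]
cv2.imwrite("pics/pre.png",np.hstack([A,B])[:,:,::-1])
E
```

```text
time: 9.6
ee_pos: [0.398, 0.3052, 0.1534]
tcp_rot: [-179.7, 0.2, 95.8]
wrist_force: [0.3, 0.2, -0.6]
opening: 0.0118
grasp_force: 40.7
9.6 [0.39804939 0.3051633  0.1533593 ] [-1.79727581e+02  1.78680077e-01  9.58166640e+01]
```

View pics/pre.png

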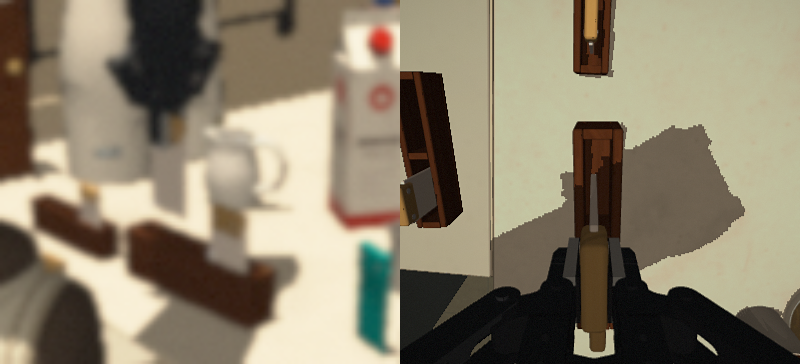

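The card hangs over the empty bay, its lower edge near (594,175) between the bay walls. I'm lowering it with the end slow.

```bash
python3 -m inch '[[0.1,0.2,-1,0],[0.1,0.2,-2,0],[0.1,0.2,-3,0],[0.1,0.2,-4,0],[0.1,0.2,-5,0],[0.1,0.2,-5.8,0],[0.1,0.2,-6.3,0],[0.1,0.2,-6.6,0]]'
```

```text
time: 10.7
ee_pos: [0.4002, 0.3088, 0.0902]
tcp_rot: [-180.0, 0.0, 95.9]
wrist_force: [0.2, 0.0, 0.4]
opening: 0.0113
grasp_force: 40.7
```

```bash
python3 -m inch '[[0,0,-0.2,0],[0,0,-0.3,0],[0,0,-0.4,0],[0,0,-0.5,0],[0,0,-0.6,0],[0,0,-0.65,0],[0,0,-0.7,0],[0,0,-0.7,0]]'
```

```text
time: 11.7
ee_pos: [0.4002, 0.3087, 0.0834]
tcp_rot: [-180.0, 0.0, 95.9]
wrist_force: [-0.5, -0.1, -0.2]
opening: 0.0115
grasp_force: 40.7
```

```bash
python3 -m inch '[[0,0,-0.05,0],[0,0,-0.1,0],[0,0,-0.15,0],[0,0,-0.2,0],[0,0,-0.2,0],[0,0,-0.2,0],[0,0,-0.2,0],[0,0,-0.2,0]]'
```

```text
time: 12.7
ee_pos: [0.4005, 0.3089, 0.0828]
tcp_rot: [179.9, -0.0, 95.9]
wrist_force: [-3.4, -1.4, 11.9]
opening: 0.0112
grasp_force: 42.5
```

It has touched the floor at the expected height. I'll relieve the load, then release.

```bash
python3 -m inch '[[0,0,0.1,0],[0,0,0.12,0],[0,0,0.12,0],[0,0,0.12,0],[0,0,0.12,0],[0,0,0.12,0],[0,0,0.12,0],[0,0,0.12,0]]' - 20;python3 -m inch '[[0,0,0,0],[0,0,0,0],[0,0,0,0],[0,0,0,0],[0,0,0,0],[0,0,0,0],[0,0,0,0],[0,0,0,0]]' 4
```

```text
time: 13.7
ee_pos: [0.4003, 0.3089, 0.0828]
tcp_rot: [180.0, -0.0, 95.9]
wrist_force: [0.9, -0.8, 5.0]
opening: 0.0112
grasp_force: 41.5
time: 14.7
ee_pos: [0.4002, 0.3088, 0.0827]
tcp_rot: [180.0, -0.0, 95.9]
wrist_force: [-0.1, -0.6, -0.7]
opening: 0.04
grasp_force: 0.0
```

```bash
python3 -m inch '[[0,0,0.5,0],[0,0,1,0],[0,0,2,0],[0,0,4,0],[0,0,7,0],[0,0,10,0],[0,0,13,0],[0,0,14,0]]'; python3 -m inch '[[0,-2,0,0],[0,-5,0,0],[0,-8,0,0],[0,-10,0,0],[0,-10,0,0],[0,-10,0,0],[0,-10,0,0],[0,-10,0,0]]';python3 - <<'E'
from h import *
o,w=wrist();s=bot.camera("scene");print(o["time"],o["ee_pos"])
A=cv2.resize(s["img"][130:250,200:390],(400,253));B=w["img"][:364,56:456]
cv2.imwrite("pics/end.png",np.hstack([np.pad(A,((0,111),(0,0),(0,0))),B])[:,:,::-1])
E
```

```text
time: 15.7
ee_pos: [0.4007, 0.3091, 0.2249]
tcp_rot: [179.9, -0.1, 95.9]
wrist_force: [0.8, 0.3, 0.2]
opening: 0.0401
grasp_force: 0.0
time: 16.7
ee_pos: [0.4001, 0.2091, 0.2224]
tcp_rot: [-180.0, 0.0, 95.9]
wrist_force: [0.8, 0.3, -0.0]
opening: 0.04
grasp_force: 0.0
16.7 [0.4001266  0.20913854 0.22240258]
```

View pics/end.png

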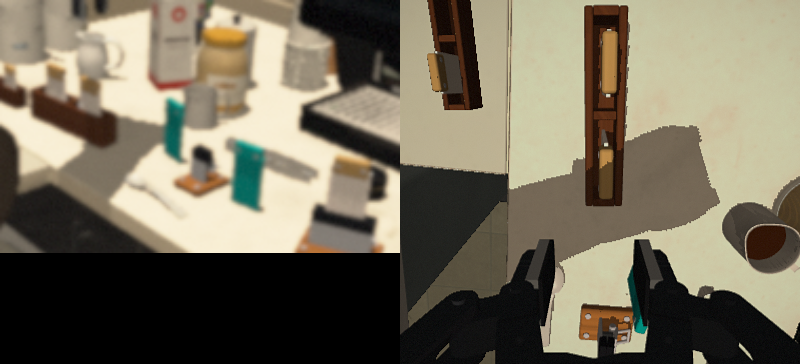

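The card stands upright in the formerly empty bay at (610,62), level with its neighbour. The narrow clip is empty and the wide card is still in its clip.

```bash
python3 -c "
from workcell import bot
print(bot.job_done())"
```

```text
the job is handed in; nothing more can be done
None
```

I pulled the card straight up out of the narrow clip, stood it upright on the floor of the large card file's empty bay and let go; the wide clip's card was left alone, and I handed the job in at about 17 s.

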